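# Lay out the finds for the record photograph

### The arm

A 7-joint arm with a two-finger parallel gripper is mounted at the origin on the work surface. World frame = base frame: x ahead of the robot, y to its left, z up, the work surface at z = 0. Lengths are in m, angles in rad, forces in N, time in s.
With the tool pointing down it reaches from about 0.425 to 0.875 m from the base axis. Payload 4.7 kg.
Tool frame: the origin (TCP) lies between the finger pads; the fingertips stand 22 mm ahead of it and the grasp point (between the pads) lies 3 mm ahead of it; z points along the fingers, y is the line along which they close (so a half turn about z gives the same grasp; the last joint's range is limited). The gripper opens to 87 mm and grips with 3 to 60 N. Pads are 19 mm wide; open, the fingers measure 117 mm over their backs; the gripper's body (75 mm by 190 mm) begins 51 mm behind the grasp point.
Start: joints at [0.014, 0.321, -0.07, 1.45, 0.023, 1.371, -0.057], TCP at [0.65, -0, 0.245] pointing down, gripper open.
Joint ranges: [-2.86, 2.86], [-0.3, 2.09], [-1.38, 1.24], [0.06, 2.45], [-1.56, 4.7], [0.09, 2.05], [-2.69, 2.69]. Speed limits (rad/s): [2.57, 2.57, 3.14, 3.14, 3.14, 3.14, 3.14].

### API

Orientations are given as a rotation vector (axis times angle).
In Python, from bench import ctrl gives the robot as it stands. The module is installed in compiled form; this text tells all that it offers.
- The arm moves only by the tool send_rows, never from a script. Its argument "motion" is a list of rows, each an object with "claw": the opening, from -1 (shut) to 1 (fully open); "slide": the shift along the tool's x, y, z in mm, a list of three; "delta_rot": the turn, a rotation vector about the tool's x, y, z in rad, a list of three. In form: [{"claw": claw, "slide": [x, y, z], "delta_rot": [ax, ay, az]}, ...]. A call has 1 to 5 rows; each row is the pose to reach, as a shift and turn from the pose commanded when the call began, along the tool's axes at that moment; what a row does not reach only later rows make up. A row lasts 1/10 s, in which the tool goes at most 50 mm and 8.59 degrees, less where a joint would pass 70% of its speed; a pose out of reach is approached as far as the arm can. A call with a gripper value outside its range is refused whole. The fingers move at their own pace and stop on an object; "grip_force" is the grip in N (left out, the last holds). Time passes only in rows, so rows that repeat a pose let the fingers close. It gives the time, the measured TCP pose, the force, the opening and the grip force at its end, in the units of the state.
- ctrl.get_state(): the state, without advancing time (a new reading comes with each control period).
- ctrl.get_image(name): name is "scene" or "side" or "wrist"; returns a dict with "color" (420x560x3 uint8, blue, green, red), "fx", "fy", "cx", "cy" (pixels), "pose" (4x4, takes a point from camera to world coordinates). Camera axes: x right, y down, z forward; pixel columns grow to the right and rows downward; lengths in m; the calibration is good to about 2 mm. A picture is of the moment at which its call begins. There is no depth.
- ctrl.close_job(): hands the job in; it is judged then, once.
The state is a dict: "time": time; "joint_positions": joint angles; "qd": joint speeds; "joint_torque": joint torques, N m; "position": TCP position; "tool_rot": TCP orientation; "ft_force": force on the tool from outside, world axes, zero at the start; "torque": the same for the moment, N m; "grip_width": opening from 0.0 (shut) to 1.0 (fully open); "grip_force": force on a finger pad.
Only numpy, scipy, OpenCV 4.12 (cv2) and the standard library are available. Lean on these libraries where they do the work, as an engineer would, in place of code of your own. Each camera call takes 0.05 s, during which the arm holds its last target. There are 200 camera calls.

### The job

Lay the finds out on the grey photo board for their record photograph: the terracotta pot in the middle of the white plinth with its lid centred on top, the green flask in the middle of the black plinth, and the blue jar on the board exactly midway between the two plinths. Lay the red-and-white scale bar flat on the board squarely in front of the jar, on the side of the board's chequered edge and parallel to that edge, its centre 8 cm from the jar's centre. Everything ends upright, released and still; leave the amber bottle and the white tub standing where they are.

Things in the scene. Friction and masses are not known exactly. Their poses are not given: they have to be found in the camera images.
- board: Fixed grey photo board, 250 (x) x 360 (y) x 4 mm thick, on the bench. Origin at the centre of its underside, z up. Its -x edge, towards the robot, is its front, with a black-and-white chequered strip. The plinths stand on it, centred at board x = +30 mm, y = +105 and -105 mm, either way round. So the jar's place is board x = +30, y = 0; the scale bar's x = -50, y = 0, lying along y.
- white_plinth: Fixed white block 80 x 80 x 40 mm high on the board, square to it. Origin at the centre of its underside (4 mm above the bench), z up; its top is 44 mm above the bench.
- black_plinth: Fixed black block 80 x 80 x 25 mm high on the board, square to it. Origin at the centre of its underside (4 mm above the bench), z up; its top is 29 mm above the bench.
- pot: Loose, stands upright; origin at the centre of its underside, z up. Open terracotta pot 65 mm high, outside diameter 44 mm at the foot widening to 56 mm from 25 mm height up to the rim; wall 4 mm. About 120 g. Grip it across the 56 mm at 35 to 55 mm height.
- lid: Loose, stands upright; origin at the centre of its underside, z up. Flat terracotta disc, 66 mm diameter, 6 mm thick, with an upright dark wooden knob in its centre, 18 mm diameter, from 6 to 26 mm height. It lies on the pot's rim with no collar to centre it. About 60 g. Grip it by the knob.
- flask: Loose, stands upright; origin at the centre of its underside, z up. Green flask, 78 mm high, black mouth; round body of 44 mm diameter from 10 to 45 mm height, then a 20 mm neck and a 28 mm lip. About 100 g. Grip it by the body at about 32 mm height.
- jar: Loose, stands upright; origin at the centre of its underside, z up. Blue ceramic jar 60 mm high, black mouth; round body of 50 mm diameter from 8 to 48 mm height, 40 mm at the rim. About 130 g. Grip it across the body at about 36 mm height.
- scale_bar: Loose bar 100 mm long (its x), 20 mm wide (its y), 15 mm high (z up), with five red and white segments. Origin at the centre of its underside. About 60 g. Either end may point either way.
- amber_bottle: Small amber bottle with a white cap and paper label, 42 mm diameter, 76 mm high; loose, origin at the centre of its underside. Not part of the job: leave it standing.
- white_tub: White tub with a yellow lid, 54 mm diameter, 50 mm high; loose, origin at the centre of its underside. Not part of the job: leave it standing.
There are look-alikes about, which are no part of the job. Leave any purple look-alike of the pot alone.

How it is judged:
At the end, for the whole second after the job is handed in: Upright, at rest: pot within 13 mm of white plinth's centre, lid 10 mm of pot's, flask 13 mm of black plinth's; jar on board 15 mm each way from midway between plinths; bar flat in front, 62-98 mm from jar, 18 mm of the board's middle line, 0.15 rad of parallel to its front (horizontal distance between pot and white_plinth below 0.013 m and z of pot in the frame of white_plinth between 0.036 and 0.044 m and horizontal distance between lid and pot below 0.01 m and z of lid in the frame of pot between 0.061 and 0.069 m and horizontal distance between flask and black_plinth below 0.013 m and z of flask in the frame of black_plinth between 0.021 and 0.029 m and x of jar in the frame of board between 0.015 and 0.045 m and y of jar in the frame of board between -0.015 and 0.015 m and z of jar in the frame of board between 0 and 0.008 m and horizontal distance between scale_bar and jar between 0.062 and 0.098 m and y of scale_bar in the frame of board between -0.018 and 0.018 m and x of scale_bar in the frame of board below -0.01 m and z of scale_bar in the frame of board between 0 and 0.008 m and angle between the x axis of scale_bar and the y axis of board, either way round below 0.15 rad and angle between each of pot, lid, flask, jar, scale_bar's own z axis and vertical below 0.1 rad and linear speed of each of pot, lid, flask, jar, scale_bar below 0.02 m/s and angular speed of each of pot, lid, flask, jar, scale_bar below 0.2 rad/s); the robot touches nothing.
It fails at once if the amber bottle is pushed more than 30 mm or tipped (distance of amber_bottle from where it was at the start of the episode above 0.03 m or angle between amber_bottle's own z axis and vertical above 0.3 rad).
It fails at once if the white tub is pushed more than 30 mm or tipped (distance of white_tub from where it was at the start of the episode above 0.03 m or angle between white_tub's own z axis and vertical above 0.3 rad).
It also fails if it takes over 136 s, if anything falls off the work surface, if the arm or the gripper's body presses on something with over 40 N, if the wrist force passes 120 N, or if a joint passes its speed limit or range.

## Working session

There is one attempt and no reset: what is moved stays moved. The work goes in short steps, Python scripts to look and compute and a tool call to move; the robot and the scene stay as the last step left them, time stands still between calls to the robot, and variables do not carry over. Pictures are saved under pics/ and viewed, at most 14 in all, crops included, and the job is handed in when it is done.

Besides the shell and the picture viewer there is one more tool, called after "Emit:" as name([rows], argument=value, ...), one row to a line, values as JSON. send_rows: Moves the arm, as the interface text tells. Its arguments: {"type":"object","properties":{"motion":{"type":"array","items":{"type":"object","properties":{"claw":{"type":"number"},"slide":{"type":"array","items":{"type":"number"}},"delta_rot":{"type":"array","items":{"type":"number"}}}}},"grip_force":{"type":"number"}},"required":["motion"]}

```bash
mkdir -p pics; cat > h.py <<'E'
import numpy as np, cv2, pickle
from bench import ctrl
from scipy.spatial.transform import Rotation as R
def snap(name,tag):
    im=ctrl.get_image(name); cv2.imwrite(f'pics/{tag}.png',im['color']); pickle.dump(im,open(f'pics/{tag}.pkl','wb')); return im
def load(tag): return pickle.load(open(f'pics/{tag}.pkl','rb'))
def ray(im,u,v):
    T=np.array(im['pose']); d=T[:3,:3]@np.array([(u-im['cx'])/im['fx'],(v-im['cy'])/im['fy'],1]); return T[:3,3],d
def atz(im,u,v,z):
    o,d=ray(im,u,v); return o+d*(z-o[2])/d[2]
def tri(*obs):
    A=np.zeros((3,3));b=np.zeros(3)
    for im,u,v in obs:
        o,d=ray(im,u,v); d=d/np.linalg.norm(d); P=np.eye(3)-np.outer(d,d); A+=P;b+=P@o
    x=np.linalg.solve(A,b); return x
def proj(im,p):
    T=np.array(im['pose']); c=T[:3,:3].T@(np.array(p)-T[:3,3]); return im['fx']*c[0]/c[2]+im['cx'], im['fy']*c[1]/c[2]+im['cy']
E
python3 - <<'E'
from h import *
for n in ['scene','side','wrist']:
    im=snap(n,n+'0'); print(n,im['fx'],im['cx'],im['cy'],np.round(im['pose'],3).tolist())
a=[cv2.imread(f'pics/{n}0.png') for n in ('scene','side','wrist')]
s=ctrl.get_state(); print(s)
E
```

```text
scene 398.41184187932566 281.01786182447574 207.74642836501442 [[-0.802, 0.446, -0.396, 0.845], [0.597, 0.616, -0.514, 0.432], [0.015, -0.649, -0.76, 0.681], [0.0, 0.0, 0.0, 1.0]]
side 495.7080902869369 289.61269261541554 218.40916753938922 [[-0.88, -0.312, 0.358, 0.109], [-0.475, 0.563, -0.676, 0.73], [0.01, -0.765, -0.644, 0.698], [0.0, 0.0, 0.0, 1.0]]
wrist 327.96356571637256 281.1037465020067 208.9412290641044 [[1.0, 0.001, -0.002, 0.651], [0.0, -0.96, -0.281, 0.077], [-0.002, 0.281, -0.96, 0.384], [0.0, 0.0, 0.0, 1.0]]
{'time': 0.15, 'joint_positions': array([ 0.0140893 ,  0.32163406, -0.07008963,  1.4514038 ,  0.0225902 ,
        1.37079108, -0.05690819]), 'qd': array([-0.00090981, -0.00039546, -0.00078672, -0.00382372, -0.00096713,
        0.00065742,  0.00012069]), 'joint_torque': array([ 2.16972071e-04, -4.91794288e+01, -4.04079035e-01, -3.12878716e+01,
       -6.39387709e-02,  4.04033612e-02,  9.90178205e-05]), 'position': array([ 6.49611985e-01, -3.12074493e-05,  2.43720361e-01]), 'tool_rot': array([-2.22072202e+00, -2.22078809e+00,  1.69141601e-03]), 'ft_force': array([0.8084988 , 0.33356229, 0.1175007 ]), 'torque': array([ 0.0634903 ,  0.01879039, -0.00617163]), 'grip_force': 0.0, 'grip_width': 0.9967461745048302}
```

View pics/scene0.png

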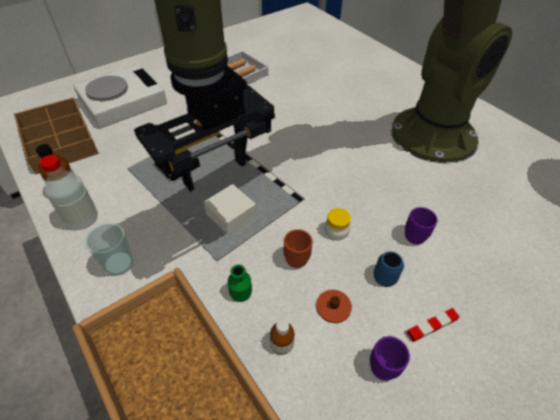

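View pics/side0.png

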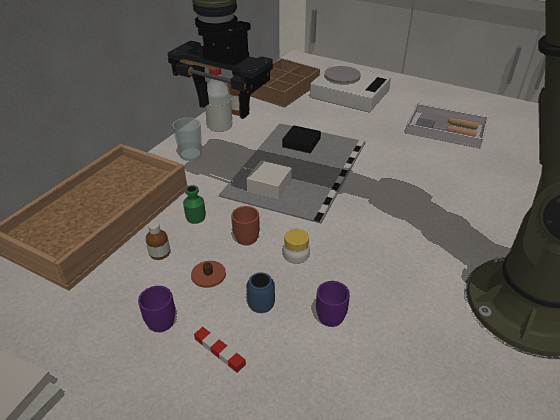

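View pics/wrist0.png

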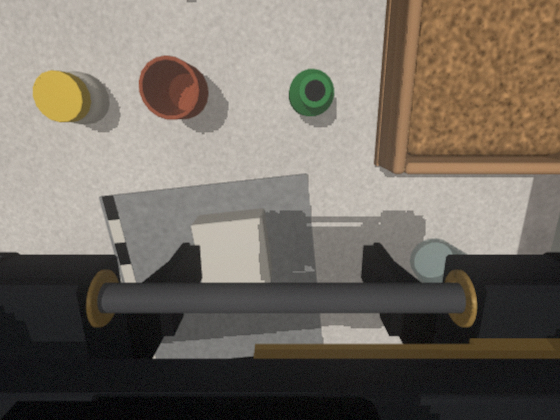

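The scene view shows the jar at (389,267), pot (297,247), flask (239,283), lid (334,303) and bar (433,324). In the side view the whole board has its chequered edge on the right, with the black plinth at (301,139) and the white one at (269,178). Next I'll enlarge crops of both.

```bash
python3 - <<'E'
from h import *
def crop(tag,x,y,w,h,k):
    c=cv2.imread(f'pics/{tag}.png')[y:y+h,x:x+w]; c=cv2.resize(c,None,fx=k,fy=k,interpolation=cv2.INTER_CUBIC)
    c=cv2.convertScaleAbs(c,alpha=1.3,beta=10)
    for i in range(0,w,20): cv2.putText(c,str(x+i),(i*k,8),0,.3,(255,0,255),1); cv2.line(c,(i*k,10),(i*k,14),(255,0,255),1)
    for i in range(0,h,20): cv2.putText(c,str(y+i),(0,i*k+4),0,.3,(255,0,255),1)
    cv2.imwrite(f'pics/{tag}_c{x}.png',c)
crop('scene0',220,190,260,190,3)
crop('side0',140,180,220,195,3)
crop('side0',210,115,170,110,4)
E
```

```text
(no output)
```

View pics/scene0_c220.png

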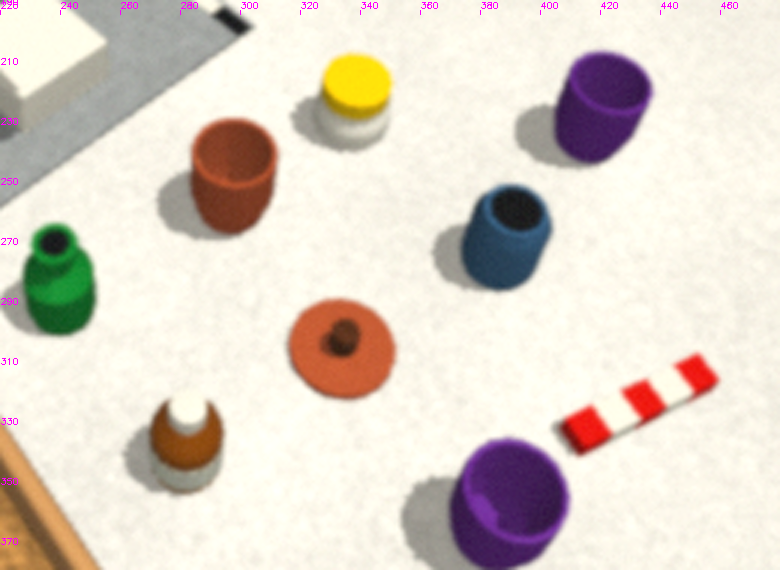

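View pics/side0_c140.png

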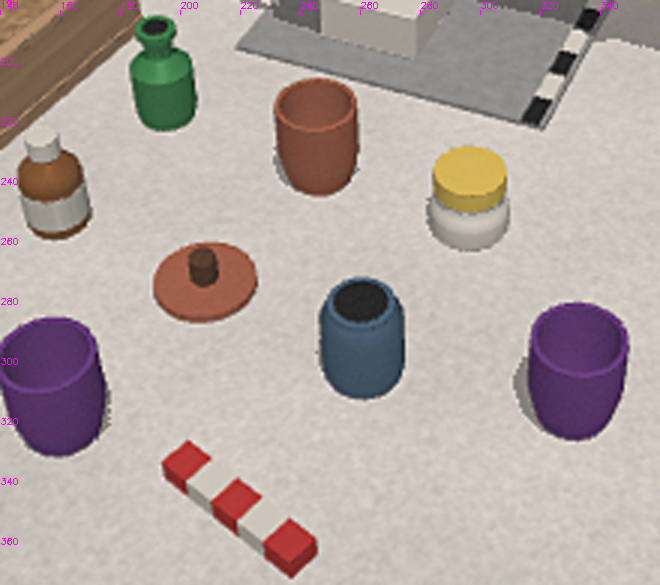

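View pics/side0_c210.png

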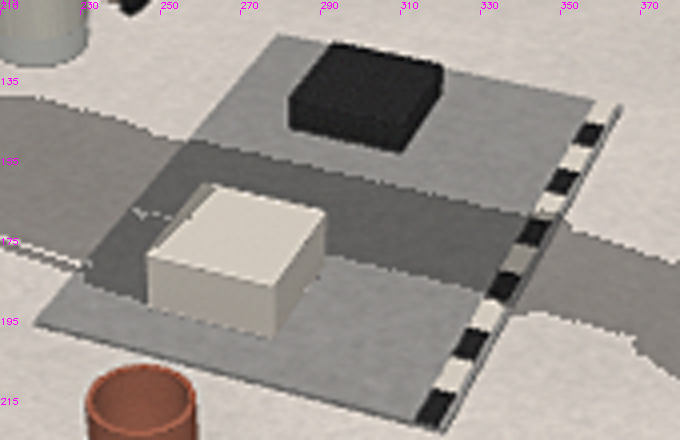

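Pot rim, flask mouth, jar mouth, knob and bar centre read cleanly in both crops. So do the board corners and the white plinth's top corners in the side crop, so I'll triangulate these.

```bash
python3 - <<'E'
from h import *
np.set_printoptions(precision=4,suppress=True)
S,D=load('scene0'),load('side0')
for n,a,b in [('pot rim .065',(298.3,241),(245.3,214.7)),('flask .078',(238,271),(191.7,189.3)),('jar .06',(392.3,259.7),(260,280)),('knob .026',(335,300),(207.7,264.7)),('disc .006',(334,306),(208.3,273.3)),
 ('bar mid .015',(435,323.3),(219.7,346)),('bar endA',(452.3,312.7),(202.3,333.3)),('bar endA2',(452.3,312.7),(237.3,360.7)),('bar endB',(415.5,332),(202.3,333.3)),('bar endB2',(415.5,332),(237.3,360.7)),('tub .05',(339.3,216.7),(296.7,237)),('amber .076',(282.7,324.3),(154,225.3)),('purp1',(424,218),(332.3,292.7)),('purp2',(391.7,353.3),(156,296)),('wplinth corner .044',(255.7,204),(247,178.75)),('wpl',(255.7,204),(278.75,185.75))]:
    print(n,tri((S,*a),(D,*b)))
def sc(p): return 210+p[0]/4,115+p[1]/4
w=np.array([atz(D,*sc(p),.044) for p in [(210,186),(326,210),(275,283),(148,255)]]); print('wp',w,w.mean(0))
b=np.array([atz(D,*sc(p),.004) for p in [(278,36),(622,106),(443,432),(35,324)]]); print('board',b,b.mean(0))
k=np.array([atz(D,*sc(p),.029) for p in [(333,42),(443,66),(290,97)]]); print('bp',k, (k[1]+k[2])/2)
k=np.array([atz(D,*sc(p),.029) for p in [(333,42),(443,66),(290,97)]])
for z in (.0,.03,.044): print(atz(S,231,187,z))
E
```

```text
pot rim .065 [0.5449 0.0982 0.0626]
flask .078 [0.6776 0.0947 0.0762]
jar .06 [0.4293 0.2334 0.0602]
knob .026 [0.554  0.2203 0.0247]
disc .006 [0.5541 0.2215 0.0026]
bar mid .015 [0.4354 0.3555 0.0137]
bar endA [0.4405 0.3749 0.0762]
bar endA2 [0.3947 0.3627 0.0133]
bar endB [0.4759 0.3465 0.0124]
bar endB2 [ 0.4293  0.3298 -0.0646]
tub .05 [0.4313 0.0918 0.0475]
amber .076 [0.6729 0.2197 0.074 ]
purp1 [0.3058 0.2029 0.0639]
purp2 [0.5606 0.3528 0.0645]
wplinth corner .044 [0.582  0.0157 0.0993]
wpl [ 0.5479 -0.0431  0.0418]
wp [[ 0.6279 -0.1097  0.044 ]
 [ 0.556  -0.121   0.044 ]
 [ 0.5468 -0.044   0.044 ]
 [ 0.6226 -0.0323  0.044 ]] [ 0.5883 -0.0767  0.044 ]
board [[ 0.7148 -0.3471  0.004 ]
 [ 0.4686 -0.3779  0.004 ]
 [ 0.4285 -0.0175  0.004 ]
 [ 0.6744  0.0101  0.004 ]] [ 0.5716 -0.1831  0.004 ]
bp [[ 0.6567 -0.3194  0.029 ]
 [ 0.5782 -0.3271  0.029 ]
 [ 0.6476 -0.2431  0.029 ]] [ 0.6129 -0.2851  0.029 ]
[ 0.5471 -0.1487  0.    ]
[ 0.5602 -0.1232  0.03  ]
[ 0.5663 -0.1112  0.044 ]
```

Triangulated heights agree with the text within about 3 mm (pot .063, flask .076, jar .060, bar .014). The board centre is (.5716, -.183) with yaw .112, and the plinth positions it implies match my direct plinth measurements within 2 mm. I'll go to the pot first.

Emit:
send_rows([
  {"claw":1,"slide":[34,-36,15],"delta_rot":[0,0,0]},
  {"claw":1,"slide":[66,-70,35],"delta_rot":[0,0,0]},
  {"claw":1,"slide":[98,-104,50],"delta_rot":[0,0,0]},
  {"claw":1,"slide":[98,-104,90],"delta_rot":[0,0,0]},
  {"claw":1,"slide":[98,-104,110],"delta_rot":[0,0,0]},
], grip_force=20)

```text
time: 0.65
position: [0.5432, 0.0994, 0.132]
tool_rot: [-2.216, -2.224, 0.004]
ft_force: [-0.4, -0.6, -0.3]
grip_width: 0.998
grip_force: 0.0
```

Emit:
send_rows([
  {"claw":1,"slide":[-1,1,40],"delta_rot":[0,0,0]},
  {"claw":1,"slide":[-1,1,75],"delta_rot":[0,0,0]},
  {"claw":1,"slide":[-1,1,85],"delta_rot":[0,0,0]},
  {"claw":1,"slide":[-1,1,85],"delta_rot":[0,0,0]},
  {"claw":-1,"slide":[-1,1,85],"delta_rot":[0,0,0]},
])

```text
time: 1.15
position: [0.5482, 0.0972, 0.051]
tool_rot: [2.221, 2.221, 0.003]
ft_force: [-0.4, 0.3, 0.9]
grip_width: 0.965
grip_force: 0.0
```

Emit:
send_rows([
  {"claw":-1,"slide":[0,0,0],"delta_rot":[0,0,0]},
  {"claw":-1,"slide":[0,0,0],"delta_rot":[0,0,0]},
  {"claw":-1,"slide":[0,0,0],"delta_rot":[0,0,0]},
  {"claw":-1,"slide":[0,0,0],"delta_rot":[0,0,0]},
  {"claw":-1,"slide":[0,0,0],"delta_rot":[0,0,0]},
])

```text
time: 1.65
position: [0.5472, 0.0971, 0.0503]
tool_rot: [2.221, 2.221, 0.001]
ft_force: [-1.9, -0.1, 5.0]
grip_width: 0.648
grip_force: 20.0
```

Emit:
send_rows([
  {"claw":-1,"slide":[0,0,-45],"delta_rot":[0,0,0]},
  {"claw":-1,"slide":[0,0,-85],"delta_rot":[0,0,0]},
  {"claw":-1,"slide":[-42,10,-100],"delta_rot":[0,0,0]},
  {"claw":-1,"slide":[-87,21,-100],"delta_rot":[0,0,0]},
  {"claw":-1,"slide":[-130,32,-100],"delta_rot":[0,0,0]},
])

```text
time: 2.15
position: [0.5796, -0.0345, 0.1504]
tool_rot: [2.219, 2.221, 0.002]
ft_force: [0.2, -0.1, -1.8]
grip_width: 0.647
grip_force: 20.0
```

Emit:
send_rows([
  {"claw":-1,"slide":[-30,7,0],"delta_rot":[0,0,0]},
  {"claw":-1,"slide":[-43,10,0],"delta_rot":[0,0,0]},
  {"claw":-1,"slide":[-43,10,25],"delta_rot":[0,0,0]},
  {"claw":-1,"slide":[-43,10,42],"delta_rot":[0,0,0]},
  {"claw":-1,"slide":[-43,10,50],"delta_rot":[0,0,0]},
])

```text
time: 2.65
position: [0.5875, -0.0746, 0.0973]
tool_rot: [-2.218, -2.22, 0.003]
ft_force: [0.2, -0.5, -1.2]
grip_width: 0.643
grip_force: 20.0
```

Emit:
send_rows([
  {"claw":-1,"slide":[-1,1,3],"delta_rot":[0,0,0]},
  {"claw":-1,"slide":[-1,1,5],"delta_rot":[0,0,0]},
  {"claw":-1,"slide":[-1,1,5],"delta_rot":[0,0,0]},
])

```text
time: 2.95
position: [0.5905, -0.0768, 0.0952]
tool_rot: [2.22, 2.221, 0.001]
ft_force: [-1.4, -0.2, -1.4]
grip_width: 0.648
grip_force: 20.0
```

```bash
python3 -c "
from h import *
s=ctrl.get_state();print(s['position'],s['ft_force'],s['grip_width'])"
```

```text
[ 0.59052828 -0.07675025  0.09516425] [-1.39956774 -0.23914988 -1.42215592] 0.6478287721312649
```

Emit:
send_rows([
  {"claw":-1,"slide":[0,-1,2],"delta_rot":[0,0,0]},
  {"claw":-1,"slide":[0,-1,2],"delta_rot":[0,0,0]},
  {"claw":0.6,"slide":[0,-1,2],"delta_rot":[0,0,0]},
  {"claw":0.8,"slide":[0,-1,2],"delta_rot":[0,0,0]},
  {"claw":0.8,"slide":[0,-1,2],"delta_rot":[0,0,0]},
])

```text
time: 3.45
position: [0.5888, -0.0771, 0.0924]
tool_rot: [-2.221, -2.221, 0.001]
ft_force: [0.5, 0.6, -0.1]
grip_width: 0.836
grip_force: 0.0
```

Emit:
send_rows([
  {"claw":0.8,"slide":[0,0,-5],"delta_rot":[0,0,0]},
  {"claw":1,"slide":[0,0,-40],"delta_rot":[0,0,0]},
  {"claw":1,"slide":[0,0,-85],"delta_rot":[0,0,0]},
  {"claw":1,"slide":[45,-6,-100],"delta_rot":[0,0,0]},
  {"claw":1,"slide":[90,-11,-100],"delta_rot":[0,0,0]},
])

```text
time: 3.95
position: [0.5801, 0.0123, 0.1968]
tool_rot: [2.223, 2.213, 0.008]
ft_force: [0.9, 1.3, -0.4]
grip_width: 1.0
grip_force: 0.0
```

```bash
python3 -c "
from h import *
a=snap('scene','s1')['color'];b=snap('side','d1')['color']
a=cv2.resize(a[120:330,120:400],(560,420),interpolation=2)
b=cv2.resize(b[100:300,130:370],(504,420),interpolation=2)
c=np.zeros((420,800,3),np.uint8);c[:,:400]=a[:,100:500];c[:,400:]=b[:,100:500];cv2.imwrite('pics/c1.png',c)"
```

```text
(no output)
```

View pics/c1.png

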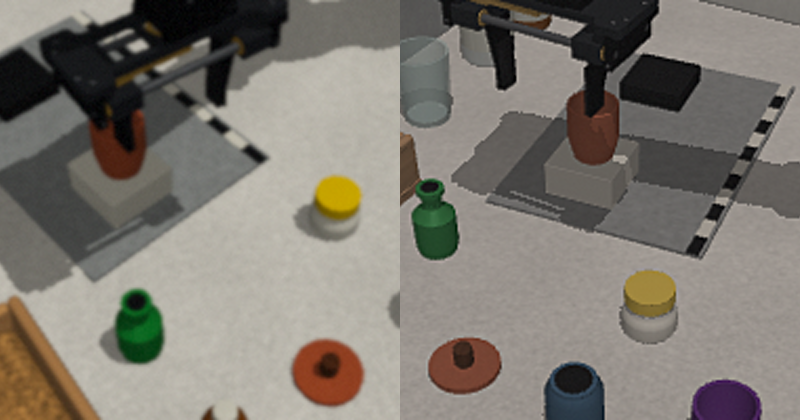

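The pot stands upright on the white plinth. Next is the lid.

Emit:
send_rows([
  {"claw":1,"slide":[47,-6,0],"delta_rot":[0,0,0]},
  {"claw":1,"slide":[94,-12,0],"delta_rot":[0,0,0]},
  {"claw":1,"slide":[141,-18,0],"delta_rot":[0,0,0]},
  {"claw":1,"slide":[188,-24,0],"delta_rot":[0,0,0]},
  {"claw":1,"slide":[207,-24,30],"delta_rot":[0,0,0]},
])

```text
time: 4.55
position: [0.5546, 0.2278, 0.1668]
tool_rot: [2.213, 2.229, 0.015]
ft_force: [0.7, 1.3, -0.1]
grip_width: 1.002
grip_force: 0.0
```

```bash
python3 -c "
from h import *
a=snap('scene','s2')['color'];b=snap('side','d2')['color'];w=snap('wrist','w2')['color']
s=ctrl.get_state();print(s['position'])
c=np.zeros((600,800,3),np.uint8)
c[:300,:400]=cv2.resize(a[160:260,180:313],(400,300),interpolation=2)
c[:300,400:]=cv2.resize(b[125:225,220:353],(400,300),interpolation=2)
c[300:,:400]=cv2.resize(w,(400,300),interpolation=2)
c[300:,400:]=cv2.resize(b[200:300,140:273],(400,300),interpolation=2)
cv2.imwrite('pics/c2.png',c)"
```

```text
[0.55203042 0.22093245 0.16044556]
```

View pics/c2.png

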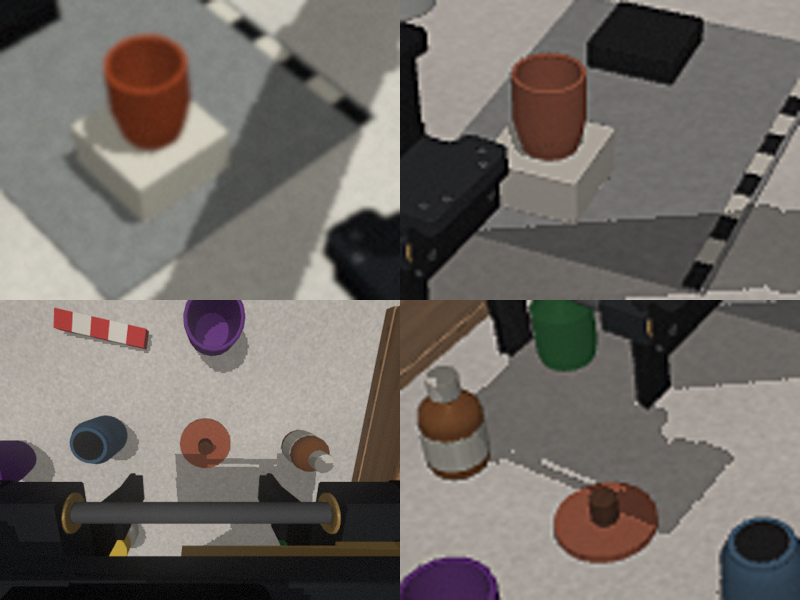

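The pot is upright and near the plinth's centre, with its rim at scene (229,182) and side (269.8,150.5). In the wrist view the lid's knob is at (287,204).

```bash
python3 -c "
from h import *
S,D,W=load('s2'),load('d2'),load('w2')
print('pot rim .109',tri((S,229,182),(D,269.8,150.5)), atz(S,229,182,.109),atz(D,269.8,150.5,.109))
print('knob',atz(W,287,204,.026),'jar',atz(W,126,201.6,.06),'bar',atz(W,141,39,.015))
print('wp scene corners',[atz(S,180+x/3,160+y/3,.044)[:2].round(4) for x,y in [(72,128),(228,130),(143,183)]])
"
```

```text
pot rim .109 [ 0.58787257 -0.07561662  0.1043295 ] [ 0.59072483 -0.06977631  0.109     ] [ 0.58451799 -0.0714641   0.109     ]
knob [0.55535805 0.22521022 0.026     ] jar [0.43268083 0.23535124 0.06      ] bar [0.43888652 0.35585011 0.015     ]
wp scene corners [array([ 0.6368, -0.1058]), array([ 0.5487, -0.0398]), array([ 0.6224, -0.0341])]
```

Emit:
send_rows([
  {"claw":1,"slide":[0,1,45],"delta_rot":[0,0,0]},
  {"claw":0.3,"slide":[0,1,90],"delta_rot":[0,0,0]},
  {"claw":0.0,"slide":[0,1,120],"delta_rot":[0,0,0]},
  {"claw":0.0,"slide":[0,1,130],"delta_rot":[0,0,0]},
  {"claw":0.0,"slide":[0,1,130],"delta_rot":[0,0,0]},
])

```text
time: 5.2
position: [0.5551, 0.2181, 0.032]
tool_rot: [-2.224, -2.219, 0.003]
ft_force: [0.6, -0.3, 0.2]
grip_width: 0.722
grip_force: 0.0
```

Emit:
send_rows([
  {"claw":-1,"slide":[2,0,0],"delta_rot":[0,0,0]},
  {"claw":-1,"slide":[2,0,0],"delta_rot":[0,0,0]},
  {"claw":-1,"slide":[2,0,0],"delta_rot":[0,0,0]},
  {"claw":-1,"slide":[2,0,0],"delta_rot":[0,0,0]},
  {"claw":-1,"slide":[2,0,0],"delta_rot":[0,0,0]},
], grip_force=20)

```text
time: 5.7
position: [0.5554, 0.222, 0.0332]
tool_rot: [2.221, 2.221, 0.001]
ft_force: [-0.0, -0.1, -0.4]
grip_width: 0.265
grip_force: 0.0
```

Emit:
send_rows([
  {"claw":-1,"slide":[0,0,0],"delta_rot":[0,0,0]},
  {"claw":-1,"slide":[0,0,0],"delta_rot":[0,0,0]},
  {"claw":-1,"slide":[0,0,0],"delta_rot":[0,0,0]},
  {"claw":-1,"slide":[0,0,0],"delta_rot":[0,0,0]},
])

```text
time: 6.1
position: [0.5551, 0.222, 0.0329]
tool_rot: [2.221, 2.221, 0.0]
ft_force: [-0.7, 0.2, 4.2]
grip_width: 0.201
grip_force: 20.0
```

Emit:
send_rows([
  {"claw":-1,"slide":[0,0,-45],"delta_rot":[0,0,0]},
  {"claw":-1,"slide":[0,0,-90],"delta_rot":[0,0,0]},
  {"claw":-1,"slide":[0,0,-135],"delta_rot":[0,0,0]},
  {"claw":-1,"slide":[-40,5,-160],"delta_rot":[0,0,0]},
  {"claw":-1,"slide":[-87,11,-160],"delta_rot":[0,0,0]},
])

```text
time: 6.6
position: [0.5681, 0.1377, 0.1974]
tool_rot: [2.212, 2.225, 0.013]
ft_force: [1.4, -1.2, -1.0]
grip_width: 0.198
grip_force: 20.0
```

Emit:
send_rows([
  {"claw":-1,"slide":[-47,5,0],"delta_rot":[0,0,0]},
  {"claw":-1,"slide":[-94,10,0],"delta_rot":[0,0,0]},
  {"claw":-1,"slide":[-141,15,0],"delta_rot":[0,0,0]},
  {"claw":-1,"slide":[-185,20,0],"delta_rot":[0,0,0]},
  {"claw":-1,"slide":[-210,22,0],"delta_rot":[0,0,0]},
])

```text
time: 7.1
position: [0.5875, -0.0804, 0.1919]
tool_rot: [2.226, 2.215, -0.003]
ft_force: [-0.5, 0.1, -0.8]
grip_width: 0.196
grip_force: 20.0
```

Emit:
send_rows([
  {"claw":-1,"slide":[0,0,0],"delta_rot":[0,0,0]},
  {"claw":-1,"slide":[0,0,20],"delta_rot":[0,0,0]},
  {"claw":-1,"slide":[0,0,38],"delta_rot":[0,0,0]},
  {"claw":-1,"slide":[0,0,42],"delta_rot":[0,0,0]},
  {"claw":-1,"slide":[0,0,42],"delta_rot":[0,0,0]},
])

```text
time: 7.6
position: [0.5874, -0.074, 0.1496]
tool_rot: [-2.219, -2.221, 0.002]
ft_force: [-0.6, -0.1, -0.5]
grip_width: 0.198
grip_force: 20.0
```

```bash
python3 -c "
from h import *
a=snap('scene','s3')['color'];b=snap('side','d3')['color']
s=ctrl.get_state();print(s['position'],s['ft_force'],s['grip_width'])
c=np.zeros((450,800,3),np.uint8)
c[:,:400]=cv2.resize(a[140:230,190:270],(400,450),interpolation=2)
c[:,400:]=cv2.resize(b[110:200,230:310],(400,450),interpolation=2)
cv2.imwrite('pics/c3.png',cv2.convertScaleAbs(c,alpha=1.5))"
```

```text
[ 0.58849148 -0.07447301  0.15126132] [-0.82951421  0.56938419 -0.68103022] 0.19633535088257378
```

View pics/c3.png

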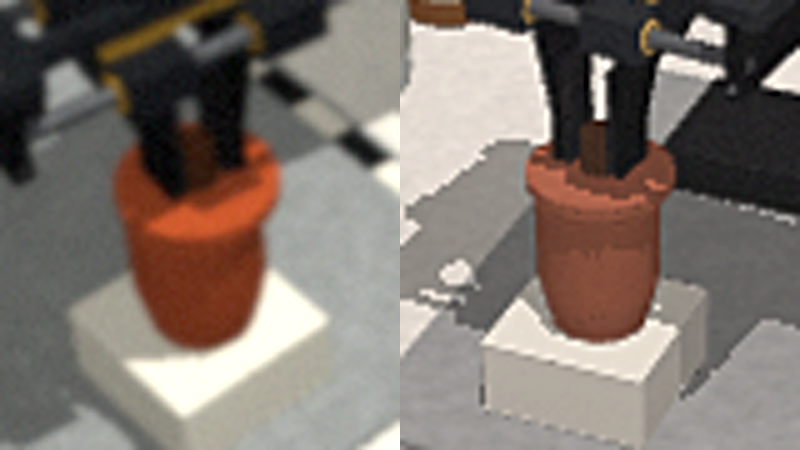

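The lid is held over the pot and centred on it in both views (scene 197.5 vs 198, side 601 vs 598). I'll lower it about 9 mm and release.

Emit:
send_rows([
  {"claw":-1,"slide":[0,0,6],"delta_rot":[0,0,0]},
  {"claw":-1,"slide":[0,0,8],"delta_rot":[0,0,0]},
  {"claw":-1,"slide":[0,0,9],"delta_rot":[0,0,0]},
  {"claw":-1,"slide":[0,0,9],"delta_rot":[0,0,0]},
])

```text
time: 8.1
position: [0.5881, -0.075, 0.1419]
tool_rot: [2.221, 2.221, 0.0]
ft_force: [-0.8, 0.7, 0.8]
grip_width: 0.198
grip_force: 20.0
```

Emit:
send_rows([
  {"claw":-0.3,"slide":[0,0,0],"delta_rot":[0,0,0]},
  {"claw":0.0,"slide":[0,0,0],"delta_rot":[0,0,0]},
  {"claw":0.0,"slide":[0,0,0],"delta_rot":[0,0,0]},
  {"claw":0.0,"slide":[0,0,-10],"delta_rot":[0,0,0]},
  {"claw":0.5,"slide":[0,0,-55],"delta_rot":[0,0,0]},
])

```text
time: 8.6
position: [0.5847, -0.0747, 0.1925]
tool_rot: [-2.216, -2.216, 0.01]
ft_force: [-0.4, -0.6, -0.9]
grip_width: 0.513
grip_force: 0.0
```

Emit:
send_rows([
  {"claw":1,"slide":[38,20,0],"delta_rot":[0,0,-0.14]},
  {"claw":1,"slide":[76,40,0],"delta_rot":[0,0,-0.28]},
  {"claw":1,"slide":[115,61,0],"delta_rot":[0,0,-0.42]},
  {"claw":1,"slide":[150,80,0],"delta_rot":[0,0,-0.56]},
  {"claw":1,"slide":[170,90,0],"delta_rot":[0,0,-0.7]},
])

```text
time: 9.1
position: [0.6789, 0.0997, 0.1974]
tool_rot: [1.311, 2.855, 0.004]
ft_force: [0.5, -0.0, -0.6]
grip_width: 0.946
grip_force: 0.0
```

Emit:
send_rows([
  {"claw":1,"slide":[0,0,10],"delta_rot":[0,0,-0.14]},
  {"claw":1,"slide":[0,0,30],"delta_rot":[0,0,-0.28]},
  {"claw":1,"slide":[0,0,60],"delta_rot":[0,0,-0.3]},
  {"claw":1,"slide":[0,0,70],"delta_rot":[0,0,-0.3]},
  {"claw":1,"slide":[0,0,70],"delta_rot":[0,0,-0.3]},
])

```text
time: 9.6
position: [0.6769, 0.0946, 0.125]
tool_rot: [-0.885, -3.011, 0.002]
ft_force: [-0.4, 0.5, 1.1]
grip_width: 0.999
grip_force: 0.0
```

```bash
python3 -c "
from h import *
s=ctrl.get_state();M=R.from_rotvec(s['tool_rot']).as_matrix();print(s['position'],M.round(3),s['joint_positions'].round(2))
p=np.array([.678,.0945,.035]);print((M.T@(p-s['position'])*1000).round(1))
a=snap('scene','s4')['color'];b=snap('side','d4')['color'];w=snap('wrist','w4')['color']
c=np.zeros((600,800,3),np.uint8)
c[:300,:400]=cv2.resize(a[160:260,180:313],(400,300),interpolation=2)
c[:300,400:]=cv2.resize(b[125:225,220:353],(400,300),interpolation=2)
c[300:,:400]=cv2.resize(w,(400,300),interpolation=2)
c[300:,400:]=cv2.resize(b[130:230,140:273],(400,300),interpolation=2)
cv2.imwrite('pics/c4.png',c)"
```

```text
[0.67694417 0.09455703 0.12502721] [[-0.841  0.541 -0.003]
 [ 0.541  0.841 -0.001]
 [ 0.003 -0.002 -1.   ]] [ 0.    0.48 -0.24  1.49  0.12  1.19  0.74]
[-1.1  0.7 90. ]
```

View pics/c4.png

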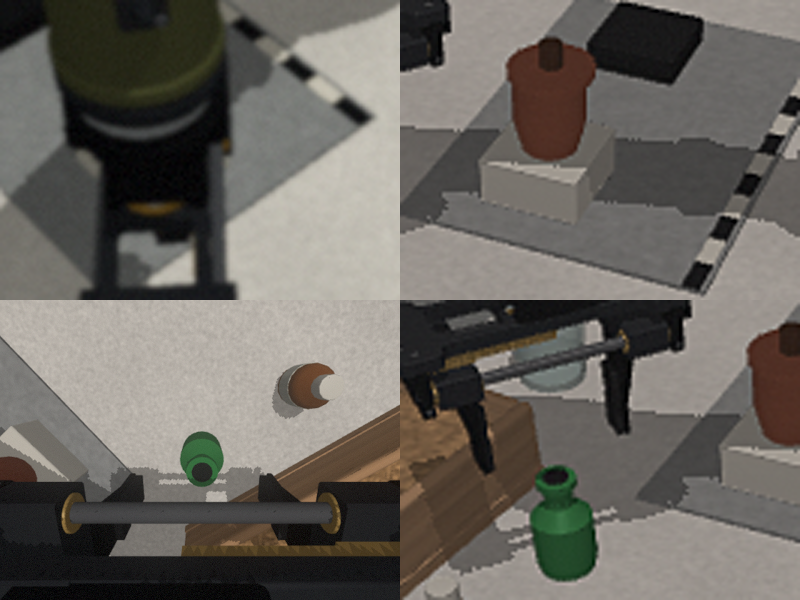

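The lid sits centred on the pot. The wrist view shows the flask ahead of the gripper, with the tray's top edge running from (301,294) to (560,147). I'll check the finger clearance from the tray.

```bash
python3 -c "
from h import *
W=load('w4')
for z in (.0,.05): print(z,[atz(W,u,v,z)[:2].round(3) for u,v in [(301,294),(560,147)]])
print('flask',atz(W,282,242,.078)); d=np.array([.541,.841]);n=np.array([-.841,.541]);c=np.array([.678,.0945])
print('finger outer corners',[c+s*d*.0585+t*n*.011 for s in(1,-1) for t in (1,-1)])
D=load('side0');print('tray near corner',atz(D,186,168,.05),atz(D,185,183,0))
"
```

```text
0.0 [array([0.76 , 0.065]), array([0.759, 0.312])]
0.05 [array([0.733, 0.079]), array([0.732, 0.279])]
flask [0.68005739 0.09540998 0.078     ]
finger outer corners [array([0.7003975, 0.1496495]), array([0.7188995, 0.1377475]), array([0.6371005, 0.0512525]), array([0.6556025, 0.0393505])]
tray near corner [0.7628709  0.00695666 0.05      ] [0.776676   0.00292051 0.        ]
```

Emit:
send_rows([
  {"claw":1,"slide":[-2,1,45],"delta_rot":[0,0,0]},
  {"claw":1,"slide":[-2,1,80],"delta_rot":[0,0,0]},
  {"claw":1,"slide":[-2,1,90],"delta_rot":[0,0,0]},
  {"claw":1,"slide":[-2,1,90],"delta_rot":[0,0,0]},
  {"claw":-1,"slide":[-2,1,90],"delta_rot":[0,0,0]},
], grip_force=20)

```text
time: 10.25
position: [0.6819, 0.0952, 0.0391]
tool_rot: [0.884, 3.011, 0.003]
ft_force: [0.0, -0.7, 0.2]
grip_width: 0.964
grip_force: 0.0
```

Emit:
send_rows([
  {"claw":-1,"slide":[0,0,0],"delta_rot":[0,0,0]},
  {"claw":-1,"slide":[0,0,0],"delta_rot":[0,0,0]},
  {"claw":-1,"slide":[0,0,0],"delta_rot":[0,0,0]},
  {"claw":-1,"slide":[0,0,0],"delta_rot":[0,0,0]},
  {"claw":-1,"slide":[0,0,0],"delta_rot":[0,0,0]},
])

```text
time: 10.75
position: [0.6803, 0.0948, 0.0368]
tool_rot: [0.884, 3.014, 0.0]
ft_force: [-0.1, 0.2, -0.2]
grip_width: 0.54
grip_force: 0.0
```

Emit:
send_rows([
  {"claw":-1,"slide":[0,0,0],"delta_rot":[0,0,0]},
  {"claw":-1,"slide":[0,0,0],"delta_rot":[0,0,0]},
  {"claw":-1,"slide":[0,0,-40],"delta_rot":[0,0,0]},
  {"claw":-1,"slide":[0,0,-85],"delta_rot":[0,0,0]},
  {"claw":-1,"slide":[0,0,-130],"delta_rot":[0,0,0]},
])

```text
time: 11.25
position: [0.6795, 0.0946, 0.1671]
tool_rot: [-0.884, -3.013, 0.001]
ft_force: [1.4, 0.9, -1.5]
grip_width: 0.499
grip_force: 20.0
```

Emit:
send_rows([
  {"claw":-1,"slide":[0,0,-30],"delta_rot":[0,0,0]},
  {"claw":-1,"slide":[0,0,-30],"delta_rot":[0,0,0]},
])

```text
time: 11.45
position: [0.683, 0.0954, 0.2029]
tool_rot: [0.882, 3.006, 0.007]
ft_force: [0.6, 0.5, -0.3]
grip_width: 0.499
grip_force: 20.0
```

```bash
python3 -c "
from h import *
s=ctrl.get_state();M=R.from_rotvec(s['tool_rot']).as_matrix();print(s['position'],s['ft_force'],s['grip_width'])
p=np.array([.613,-.2845,.035+.029]);print((M.T@(p-s['position'])*1000).round(1))"
```

```text
[0.68304865 0.09540388 0.2028569 ] [ 0.61255561  0.54606578 -0.30922666] 0.4989770749063254
[-145.3 -358.4  137.6]
```

Emit:
send_rows([
  {"claw":-1,"slide":[-18,-43,0],"delta_rot":[0,0,0]},
  {"claw":-1,"slide":[-36,-86,0],"delta_rot":[0,0,0]},
  {"claw":-1,"slide":[-54,-129,0],"delta_rot":[0,0,0]},
  {"claw":-1,"slide":[-72,-172,0],"delta_rot":[0,0,0]},
  {"claw":-1,"slide":[-90,-215,0],"delta_rot":[0,0,0]},
])

```text
time: 11.95
position: [0.6385, -0.1365, 0.195]
tool_rot: [-0.884, -3.012, 0.001]
ft_force: [0.0, 0.8, -0.7]
grip_width: 0.502
grip_force: 20.0
```

Emit:
send_rows([
  {"claw":-1,"slide":[-18,-43,0],"delta_rot":[0,0,0]},
  {"claw":-1,"slide":[-36,-86,0],"delta_rot":[0,0,0]},
  {"claw":-1,"slide":[-52,-125,0],"delta_rot":[0,0,0]},
  {"claw":-1,"slide":[-58,-140,0],"delta_rot":[0,0,0]},
  {"claw":-1,"slide":[-58,-140,30],"delta_rot":[0,0,0]},
])

```text
time: 12.45
position: [0.6134, -0.29, 0.1695]
tool_rot: [0.893, 3.005, -0.005]
ft_force: [1.8, 0.6, -0.4]
grip_width: 0.496
grip_force: 20.0
```

Emit:
send_rows([
  {"claw":-1,"slide":[0,0,30],"delta_rot":[0,0,0]},
  {"claw":-1,"slide":[0,0,60],"delta_rot":[0,0,0]},
  {"claw":-1,"slide":[0,0,80],"delta_rot":[0,0,0]},
  {"claw":-1,"slide":[0,0,90],"delta_rot":[0,0,0]},
  {"claw":-1,"slide":[0,0,90],"delta_rot":[0,0,0]},
])

```text
time: 12.95
position: [0.6117, -0.2827, 0.0741]
tool_rot: [-0.882, -3.011, -0.001]
ft_force: [0.3, -0.9, -0.3]
grip_width: 0.499
grip_force: 20.0
```

```bash
python3 -c "
from h import *
b=snap('side','d5')['color']
s=ctrl.get_state();M=R.from_rotvec(s['tool_rot']).as_matrix();print(s['position'],s['ft_force'],s['grip_width'])
p=np.array([.613,-.2845,.037+.029]);print((M.T@(p-s['position'])*1000).round(1))"
```

```text
[ 0.61277819 -0.28330241  0.07589649] [ 0.14974056 -0.66501826 -0.77056107] 0.49948422902064415
[-0.8 -0.9  9.9]
```

Emit:
send_rows([
  {"claw":-1,"slide":[-1,-1,5],"delta_rot":[0,0,0]},
  {"claw":-1,"slide":[-1,-1,9],"delta_rot":[0,0,0]},
  {"claw":-1,"slide":[-1,-1,10],"delta_rot":[0,0,0]},
  {"claw":-1,"slide":[-1,-1,10],"delta_rot":[0,0,0]},
  {"claw":-1,"slide":[-1,-1,10],"delta_rot":[0,0,0]},
])

```text
time: 13.5
position: [0.6135, -0.2854, 0.067]
tool_rot: [0.884, 3.014, -0.0]
ft_force: [-0.1, 0.4, -0.8]
grip_width: 0.497
grip_force: 20.0
```

Emit:
send_rows([
  {"claw":0.3,"slide":[0,0,0],"delta_rot":[0,0,0]},
  {"claw":0.6,"slide":[0,0,0],"delta_rot":[0,0,0]},
  {"claw":0.8,"slide":[0,0,0],"delta_rot":[0,0,0]},
  {"claw":0.8,"slide":[0,0,-20],"delta_rot":[0,0,0]},
  {"claw":0.8,"slide":[0,0,-65],"delta_rot":[0,0,0]},
])

```text
time: 14.0
position: [0.6104, -0.2841, 0.1276]
tool_rot: [-0.882, -3.006, -0.002]
ft_force: [0.7, 0.5, 0.2]
grip_width: 0.854
grip_force: 0.0
```

Emit:
send_rows([
  {"claw":0.8,"slide":[0,0,-45],"delta_rot":[0,0,0]},
  {"claw":0.8,"slide":[0,0,-85],"delta_rot":[0,0,0]},
  {"claw":0.8,"slide":[0,0,-85],"delta_rot":[0,0,0]},
])

```text
time: 14.3
position: [0.6166, -0.2867, 0.2249]
tool_rot: [0.881, 3.002, -0.003]
ft_force: [0.3, 0.2, 1.1]
grip_width: 0.896
grip_force: 0.0
```

```bash
python3 -c "
from h import *
s=ctrl.get_state();M=R.from_rotvec(s['tool_rot']).as_matrix();print(s['position'],s['ft_force'],s['grip_width'],M.round(3),s['joint_positions'].round(2))
p=np.array([.437,.3555,.215]);print((M.T@(p-s['position'])*1000).round(1))"
```

```text
[ 0.6166491  -0.28674359  0.22490152] [0.27712762 0.17885118 1.14008172] 0.8963414518405692 [[-0.841  0.54   0.012]
 [ 0.54   0.841 -0.005]
 [-0.013  0.002 -1.   ]] [ 0.46  0.38 -0.09  1.41  0.04  1.34  1.37]
[498.3 443.3   4.3]
```

Emit:
send_rows([
  {"claw":0.8,"slide":[36,32,0],"delta_rot":[0,0,0]},
  {"claw":0.8,"slide":[72,64,0],"delta_rot":[0,0,0]},
  {"claw":0.8,"slide":[108,96,0],"delta_rot":[0,0,0]},
  {"claw":0.8,"slide":[144,128,0],"delta_rot":[0,0,0]},
  {"claw":0.8,"slide":[180,160,0],"delta_rot":[0,0,0]},
])

```text
time: 14.8
position: [0.5474, -0.0517, 0.2165]
tool_rot: [0.885, 3.014, -0.0]
ft_force: [0.8, 0.1, -0.0]
grip_width: 0.899
grip_force: 0.0
```

Emit:
send_rows([
  {"claw":0.8,"slide":[36,32,0],"delta_rot":[0,0,0]},
  {"claw":0.8,"slide":[72,64,0],"delta_rot":[0,0,0]},
  {"claw":0.8,"slide":[108,96,0],"delta_rot":[0,0,0]},
  {"claw":0.8,"slide":[144,128,0],"delta_rot":[0,0,0]},
  {"claw":0.8,"slide":[180,160,0],"delta_rot":[0,0,0]},
])

```text
time: 15.3
position: [0.4824, 0.1801, 0.2167]
tool_rot: [0.884, 3.014, 0.0]
ft_force: [0.9, -0.2, -0.2]
grip_width: 0.902
grip_force: 0.0
```

Emit:
send_rows([
  {"claw":0.5,"slide":[36,32,0],"delta_rot":[0,0,-0.1]},
  {"claw":0.5,"slide":[72,64,0],"delta_rot":[0,0,-0.2]},
  {"claw":0.0,"slide":[108,96,0],"delta_rot":[0,0,-0.3]},
  {"claw":0.0,"slide":[134,119,0],"delta_rot":[0,0,-0.37]},
  {"claw":0.0,"slide":[134,119,30],"delta_rot":[0,0,-0.37]},
])

```text
time: 15.8
position: [0.4331, 0.3594, 0.1903]
tool_rot: [0.298, 3.123, 0.014]
ft_force: [-0.3, 1.0, -0.6]
grip_width: 0.567
grip_force: 0.0
```

Emit:
send_rows([
  {"claw":0.0,"slide":[0,0,40],"delta_rot":[0,0,0]},
  {"claw":0.0,"slide":[0,0,60],"delta_rot":[0,0,0]},
  {"claw":0.0,"slide":[0,0,60],"delta_rot":[0,0,0]},
])

```text
time: 16.1
position: [0.4327, 0.3493, 0.1231]
tool_rot: [-0.314, -3.121, 0.007]
ft_force: [-0.7, -0.7, 0.3]
grip_width: 0.505
grip_force: 0.0
```

```bash
python3 -c "
from h import *
a=snap('scene','s6')['color'];b=snap('side','d6')['color'];w=snap('wrist','w6')['color']
s=ctrl.get_state();M=R.from_rotvec(s['tool_rot']).as_matrix();print(s['position'],s['grip_width'],M.round(3),s['joint_positions'].round(2))
p=np.array([.437,.3555,.027]);print((M.T@(p-s['position'])*1000).round(1))
c=np.zeros((600,800,3),np.uint8)
c[:300,:400]=cv2.resize(a[120:240,150:310],(400,300),interpolation=2)
c[:300,400:]=cv2.resize(b[105:225,220:380],(400,300),interpolation=2)
c[300:,:400]=cv2.resize(w,(400,300),interpolation=2)
c[300:,400:]=cv2.resize(b[280:400,140:300],(400,300),interpolation=2)
cv2.imwrite('pics/c6.png',c)"
```

```text
[0.43549114 0.35161179 0.12788451] 0.5036206630472162 [[-0.98   0.2    0.002]
 [ 0.2    0.98   0.001]
 [-0.001  0.002 -1.   ]] [-0.22  0.27 -0.58  1.8   0.16  1.12  0.52]
[ -0.6   3.9 100.9]
```

View pics/c6.png

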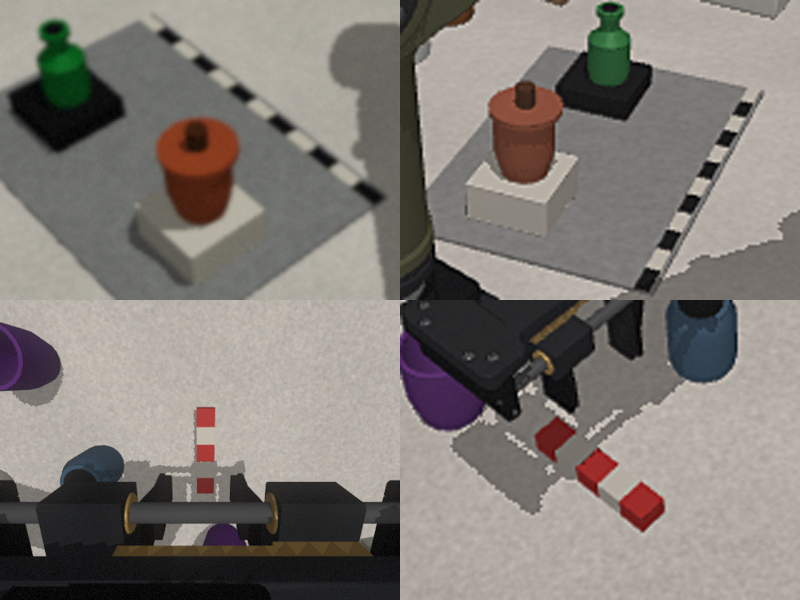

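The flask stands upright on the black plinth, and the lid is centred on the pot. In the wrist view the bar lies along the tool's x, with its middle segment at about (287,214).

```bash
python3 -c "
from h import *
S,D,W=load('s6'),load('d6'),load('w6')
print('flask',tri((S,172,131.2),(D,303.6,108.2)))
print('knob',tri((S,228.4,170.8),(D,270,138.5)))
a=atz(W,287,214,.015);e=atz(W,287.7,150,.015);f=atz(W,287,260,.015);print('bar',a,e,f,np.linalg.norm(a-e),np.arctan2(*(e-a)[1::-1]))
print('board front',atz(S,304,198.8,.004),atz(S,210,125.6,.004))"
```

```text
flask [ 0.60948235 -0.28232583  0.10817324]
knob [ 0.58653034 -0.07507444  0.13547691]
bar [0.43764926 0.3556095  0.015     ] [0.38767363 0.36605398 0.015     ] [0.47733051 0.34774845 0.015     ] 0.051055368049275414 2.935566608040607
board front [ 0.43378715 -0.01667725  0.004     ] [ 0.47363307 -0.37233742  0.004     ]
```

Emit:
send_rows([
  {"claw":0.0,"slide":[-1,4,40],"delta_rot":[0,0,0]},
  {"claw":0.0,"slide":[-1,4,80],"delta_rot":[0,0,0]},
  {"claw":0.0,"slide":[-1,4,95],"delta_rot":[0,0,0]},
  {"claw":0.0,"slide":[-1,4,95],"delta_rot":[0,0,0]},
  {"claw":0.0,"slide":[-1,4,95],"delta_rot":[0,0,0]},
])

```text
time: 16.75
position: [0.4377, 0.3557, 0.0335]
tool_rot: [0.315, 3.124, 0.003]
ft_force: [0.2, 0.5, 0.3]
grip_width: 0.503
grip_force: 0.0
```

Emit:
send_rows([
  {"claw":0.0,"slide":[0,0,5],"delta_rot":[0,0,0]},
  {"claw":0.0,"slide":[0,0,8],"delta_rot":[0,0,0]},
  {"claw":0.0,"slide":[0,0,8],"delta_rot":[0,0,0]},
  {"claw":-1,"slide":[0,0,8],"delta_rot":[0,0,0]},
  {"claw":-1,"slide":[0,0,8],"delta_rot":[0,0,0]},
], grip_force=20)

```text
time: 17.25
position: [0.4367, 0.3548, 0.0238]
tool_rot: [0.315, 3.125, 0.0]
ft_force: [0.6, -0.1, -0.4]
grip_width: 0.394
grip_force: 0.0
```

Emit:
send_rows([
  {"claw":-1,"slide":[0,0,0],"delta_rot":[0,0,0]},
  {"claw":-1,"slide":[0,0,0],"delta_rot":[0,0,0]},
  {"claw":-1,"slide":[0,0,0],"delta_rot":[0,0,0]},
  {"claw":-1,"slide":[0,0,0],"delta_rot":[0,0,0]},
  {"claw":-1,"slide":[0,0,0],"delta_rot":[0,0,0]},
])

```text
time: 17.75
position: [0.4366, 0.3548, 0.0236]
tool_rot: [0.315, 3.126, 0.0]
ft_force: [-0.0, 0.7, 0.7]
grip_width: 0.229
grip_force: 20.0
```

Emit:
send_rows([
  {"claw":-1,"slide":[0,0,-40],"delta_rot":[0,0,0]},
  {"claw":-1,"slide":[0,0,-85],"delta_rot":[0,0,0.05]},
  {"claw":-1,"slide":[0,0,-130],"delta_rot":[0,0,0.18]},
  {"claw":-1,"slide":[0,0,-165],"delta_rot":[0,0,0.31]},
  {"claw":-1,"slide":[0,0,-170],"delta_rot":[0,0,0.45]},
])

```text
time: 18.25
position: [0.4385, 0.3567, 0.1989]
tool_rot: [1.011, 2.969, 0.011]
ft_force: [0.6, 0.2, -2.1]
grip_width: 0.224
grip_force: 20.0
```

Emit:
send_rows([
  {"claw":-1,"slide":[-34,-33,0],"delta_rot":[0,0,0.14]},
  {"claw":-1,"slide":[-69,-66,0],"delta_rot":[0,0,0.28]},
  {"claw":-1,"slide":[-104,-100,0],"delta_rot":[0,0,0.42]},
  {"claw":-1,"slide":[-139,-133,0],"delta_rot":[0,0,0.56]},
  {"claw":-1,"slide":[-173,-166,0],"delta_rot":[0,0,0.7]},
])

```text
time: 18.75
position: [0.4735, 0.1157, 0.1936]
tool_rot: [1.971, 2.446, 0.0]
ft_force: [0.4, -0.7, -1.5]
grip_width: 0.222
grip_force: 20.0
```

Emit:
send_rows([
  {"claw":-1,"slide":[-48,-3,0],"delta_rot":[0,0,0.03]},
  {"claw":-1,"slide":[-96,-6,0],"delta_rot":[0,0,0.06]},
  {"claw":-1,"slide":[-144,-9,0],"delta_rot":[0,0,0.09]},
  {"claw":-1,"slide":[-192,-12,0],"delta_rot":[0,0,0.11]},
  {"claw":-1,"slide":[-235,-16,0],"delta_rot":[0,0,0.11]},
])

```text
time: 19.25
position: [0.5091, -0.1175, 0.1935]
tool_rot: [2.097, 2.338, -0.0]
ft_force: [0.8, 0.9, -1.5]
grip_width: 0.228
grip_force: 20.0
```

Emit:
send_rows([
  {"claw":-1,"slide":[-35,-3,0],"delta_rot":[0,0,0]},
  {"claw":-1,"slide":[-70,-6,0],"delta_rot":[0,0,0]},
  {"claw":-1,"slide":[-70,-6,40],"delta_rot":[0,0,0]},
  {"claw":-1,"slide":[-70,-6,80],"delta_rot":[0,0,0]},
  {"claw":-1,"slide":[-70,-6,100],"delta_rot":[0,0,0]},
])

```text
time: 19.75
position: [0.5086, -0.1848, 0.0899]
tool_rot: [-2.094, -2.336, 0.003]
ft_force: [-0.2, 0.3, -0.5]
grip_width: 0.23
grip_force: 20.0
```

```bash
cat > st.py <<'E'
import sys
from h import *
s=ctrl.get_state();M=R.from_rotvec(s['tool_rot']).as_matrix();print(s['position'],s['grip_width'],s['ft_force'].round(1),'yaw',np.arctan2(M[1,1],M[0,1]),'q7',s['joint_positions'][6])
p=np.array(list(map(float,sys.argv[1:4])));print((M.T@(p-s['position'])*1000).round(1))
E
python3 st.py .522 -.1885 .0276
```

```text
[ 0.50857784 -0.18481906  0.0899177 ] 0.2304954811275238 [-0.2  0.3 -0.5] yaw 0.10931348174559721 q7 0.4039344535752042
[-5.3 13.2 62.2]
```

Emit:
send_rows([
  {"claw":-1,"slide":[-4,12,10],"delta_rot":[0,0,0]},
  {"claw":-1,"slide":[-4,12,40],"delta_rot":[0,0,0]},
  {"claw":-1,"slide":[-4,12,52],"delta_rot":[0,0,0]},
  {"claw":-1,"slide":[-4,12,52],"delta_rot":[0,0,0]},
  {"claw":-1,"slide":[-4,12,52],"delta_rot":[0,0,0]},
])

```text
time: 20.25
position: [0.5235, -0.1879, 0.0421]
tool_rot: [2.096, 2.34, 0.0]
ft_force: [-0.2, -0.2, 0.4]
grip_width: 0.225
grip_force: 20.0
```

```bash
python3 st.py .522 -.1885 .0276
```

```text
[ 0.52351482 -0.18793144  0.04206142] 0.22453501495426118 [-0.2 -0.2  0.4] yaw 0.10998971619375002 q7 0.399846774823892
[-0.4 -1.6 14.5]
```

Emit:
send_rows([
  {"claw":-1,"slide":[0,-1,8],"delta_rot":[0,0,0]},
  {"claw":-1,"slide":[0,-1,12],"delta_rot":[0,0,0]},
  {"claw":-1,"slide":[0,-1,14],"delta_rot":[0,0,0]},
  {"claw":-1,"slide":[0,-1,14],"delta_rot":[0,0,0]},
  {"claw":-1,"slide":[0,-1,14],"delta_rot":[0,0,0]},
])

```text
time: 20.75
position: [0.5226, -0.188, 0.0278]
tool_rot: [2.096, 2.34, 0.0]
ft_force: [-0.4, 0.4, -1.1]
grip_width: 0.229
grip_force: 20.0
```

Emit:
send_rows([
  {"claw":-0.3,"slide":[0,0,0],"delta_rot":[0,0,0]},
  {"claw":0.0,"slide":[0,0,0],"delta_rot":[0,0,0]},
  {"claw":0.0,"slide":[0,0,0],"delta_rot":[0,0,0]},
  {"claw":0.0,"slide":[0,0,-20],"delta_rot":[0,0,0]},
  {"claw":0.0,"slide":[0,0,-65],"delta_rot":[0,0,0]},
])

```text
time: 21.25
position: [0.5193, -0.187, 0.0895]
tool_rot: [-2.091, -2.335, 0.006]
ft_force: [0.1, -0.2, -1.0]
grip_width: 0.486
grip_force: 0.0
```

Emit:
send_rows([
  {"claw":0.5,"slide":[0,0,-45],"delta_rot":[0,0,0]},
  {"claw":0.8,"slide":[0,0,-90],"delta_rot":[0,0,0]},
  {"claw":1,"slide":[0,0,-105],"delta_rot":[0,0,0]},
  {"claw":1,"slide":[0,0,-105],"delta_rot":[0,0,0]},
])

```text
time: 21.65
position: [0.5241, -0.1886, 0.2006]
tool_rot: [2.092, 2.336, 0.004]
ft_force: [-0.4, 0.6, -0.8]
grip_width: 0.779
grip_force: 0.0
```

```bash
python3 st.py .431 .234 .195
```

```text
[ 0.52407752 -0.18856926  0.20063093] 0.7788991751314934 [-0.4  0.6 -0.8] yaw 0.10995748605106921 q7 0.40478386832485685
[430.2 -46.2   4.3]
```

Emit:
send_rows([
  {"claw":1,"slide":[48,-5,0],"delta_rot":[0,0,0]},
  {"claw":1,"slide":[96,-10,0],"delta_rot":[0,0,0]},
  {"claw":1,"slide":[144,-15,0],"delta_rot":[0,0,0]},
  {"claw":1,"slide":[192,-20,0],"delta_rot":[0,0,0]},
  {"claw":1,"slide":[240,-26,0],"delta_rot":[0,0,0]},
])

```text
time: 22.15
position: [0.4683, 0.0493, 0.1952]
tool_rot: [-2.095, -2.338, 0.004]
ft_force: [0.7, -0.1, -0.5]
grip_width: 0.997
grip_force: 0.0
```

Emit:
send_rows([
  {"claw":1,"slide":[48,-5,0],"delta_rot":[0,0,0]},
  {"claw":1,"slide":[96,-10,0],"delta_rot":[0,0,0]},
  {"claw":1,"slide":[144,-15,0],"delta_rot":[0,0,0]},
  {"claw":1,"slide":[190,-20,0],"delta_rot":[0,0,0]},
  {"claw":1,"slide":[190,-20,35],"delta_rot":[0,0,0]},
])

```text
time: 22.65
position: [0.4285, 0.243, 0.1644]
tool_rot: [-2.083, -2.351, -0.013]
ft_force: [0.9, 0.1, -0.1]
grip_width: 1.006
grip_force: 0.0
```

Emit:
send_rows([
  {"claw":1,"slide":[0,0,30],"delta_rot":[0,0,0]},
  {"claw":1,"slide":[0,0,45],"delta_rot":[0,0,0]},
  {"claw":1,"slide":[0,0,45],"delta_rot":[0,0,0]},
  {"claw":1,"slide":[0,0,45],"delta_rot":[0,0,0]},
])

```text
time: 23.05
position: [0.4287, 0.234, 0.1165]
tool_rot: [-2.095, -2.339, 0.003]
ft_force: [-0.9, 0.1, -0.7]
grip_width: 0.999
grip_force: 0.0
```

```bash
python3 st.py .431 .234 .039; python3 -c "
from h import *
a=snap('scene','s7')['color'];b=snap('side','d7')['color'];w=snap('wrist','w7')['color']
c=np.zeros((600,800,3),np.uint8)
c[:300,:400]=cv2.resize(a[120:240,150:310],(400,300),interpolation=2)
c[:300,400:]=cv2.resize(b[105:225,220:380],(400,300),interpolation=2)
c[300:,:400]=cv2.resize(w,(400,300),interpolation=2)
c[300:,400:]=cv2.resize(b[220:340,180:340],(400,300),interpolation=2)
cv2.imwrite('pics/c7.png',c)"
```

```text
[0.42870028 0.23397972 0.1164718 ] 0.9988182819261959 [-0.9  0.1 -0.7] yaw 0.11001276445661907 q7 -0.48773070815779473
[-0.2  2.5 77.5]
```

View pics/c7.png

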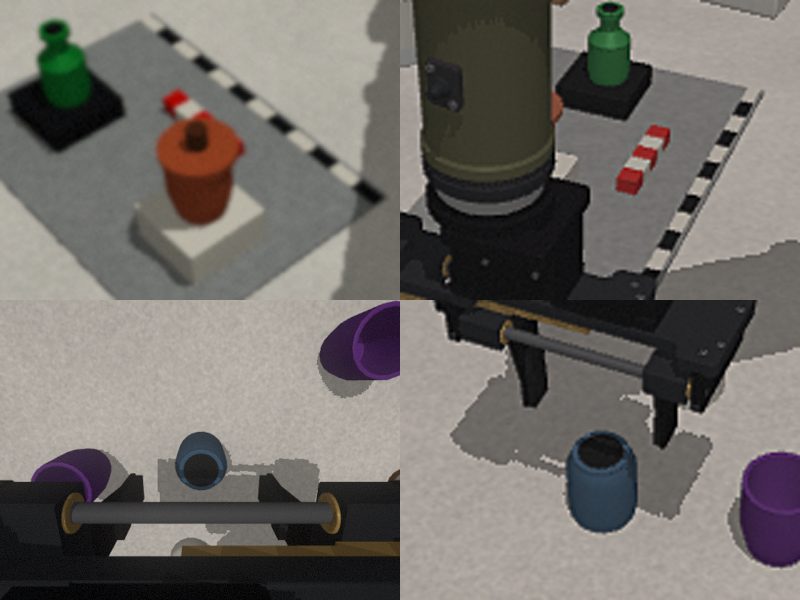

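The bar lies flat and parallel to the chequered edge. The jar is centred under the gripper, with its mouth at wrist (284,238), so I'll grasp it.

Emit:
send_rows([
  {"claw":1,"slide":[0,2,40],"delta_rot":[0,0,0]},
  {"claw":1,"slide":[0,2,70],"delta_rot":[0,0,0]},
  {"claw":1,"slide":[0,2,76],"delta_rot":[0,0,0]},
  {"claw":1,"slide":[0,2,76],"delta_rot":[0,0,0]},
  {"claw":-1,"slide":[0,2,76],"delta_rot":[0,0,0]},
])

```text
time: 23.7
position: [0.4327, 0.2353, 0.0432]
tool_rot: [2.095, 2.339, 0.004]
ft_force: [0.6, 0.2, 0.8]
grip_width: 0.963
grip_force: 0.0
```

Emit:
send_rows([
  {"claw":-1,"slide":[0,0,0],"delta_rot":[0,0,0]},
  {"claw":-1,"slide":[0,0,0],"delta_rot":[0,0,0]},
  {"claw":-1,"slide":[0,0,0],"delta_rot":[0,0,0]},
  {"claw":-1,"slide":[0,0,0],"delta_rot":[0,0,0]},
  {"claw":-1,"slide":[0,0,0],"delta_rot":[0,0,0]},
])

```text
time: 24.2
position: [0.4313, 0.2345, 0.0418]
tool_rot: [2.096, 2.34, -0.0]
ft_force: [-1.2, -0.7, 2.4]
grip_width: 0.568
grip_force: 20.0
```

Emit:
send_rows([
  {"claw":-1,"slide":[0,0,0],"delta_rot":[0,0,0]},
  {"claw":-1,"slide":[0,0,0],"delta_rot":[0,0,0]},
])

```text
time: 24.4
position: [0.4313, 0.2345, 0.0418]
tool_rot: [-2.096, -2.34, 0.001]
ft_force: [-1.7, -0.5, 4.0]
grip_width: 0.569
grip_force: 20.0
```

```bash
python3 st.py .601 -.1805 .2
```

```text
[0.43133374 0.23453353 0.0417806 ] 0.5688157214812414 [-1.7 -0.5  4. ] yaw 0.10994383182606232 q7 -0.5385394440905519
[-431.2  123.1 -158.2]
```

Emit:
send_rows([
  {"claw":-1,"slide":[0,0,-40],"delta_rot":[0,0,0]},
  {"claw":-1,"slide":[0,0,-85],"delta_rot":[0,0,0]},
  {"claw":-1,"slide":[0,0,-130],"delta_rot":[0,0,0]},
  {"claw":-1,"slide":[0,0,-172],"delta_rot":[0,0,0]},
  {"claw":-1,"slide":[-36,10,-175],"delta_rot":[0,0,0]},
])

```text
time: 24.9
position: [0.4466, 0.2063, 0.2227]
tool_rot: [2.083, 2.348, 0.018]
ft_force: [1.7, -0.6, -1.4]
grip_width: 0.573
grip_force: 20.0
```

Emit:
send_rows([
  {"claw":-1,"slide":[-45,13,0],"delta_rot":[0,0,0]},
  {"claw":-1,"slide":[-90,26,0],"delta_rot":[0,0,0]},
  {"claw":-1,"slide":[-135,39,0],"delta_rot":[0,0,0]},
  {"claw":-1,"slide":[-180,51,0],"delta_rot":[0,0,0]},
  {"claw":-1,"slide":[-225,64,0],"delta_rot":[0,0,0]},
])

```text
time: 25.4
position: [0.5339, -0.0187, 0.216]
tool_rot: [2.096, 2.34, -0.0]
ft_force: [0.4, 0.4, -1.2]
grip_width: 0.573
grip_force: 20.0
```

Emit:
send_rows([
  {"claw":-1,"slide":[-45,13,0],"delta_rot":[0,0,0]},
  {"claw":-1,"slide":[-90,26,0],"delta_rot":[0,0,0]},
  {"claw":-1,"slide":[-135,39,0],"delta_rot":[0,0,0]},
  {"claw":-1,"slide":[-170,49,0],"delta_rot":[0,0,0]},
  {"claw":-1,"slide":[-170,49,0],"delta_rot":[0,0,0]},
])

```text
time: 25.9
position: [0.6008, -0.1882, 0.2149]
tool_rot: [2.105, 2.329, -0.006]
ft_force: [0.8, -1.2, -2.8]
grip_width: 0.568
grip_force: 20.0
```

Emit:
send_rows([
  {"claw":-1,"slide":[0,0,0],"delta_rot":[0,0,0]},
  {"claw":-1,"slide":[0,0,0],"delta_rot":[0,0,0]},
])

```text
time: 26.1
position: [0.6009, -0.1785, 0.2159]
tool_rot: [-2.093, -2.341, -0.001]
ft_force: [0.3, -0.3, -1.3]
grip_width: 0.567
grip_force: 20.0
```

```bash
python3 st.py .601 -.1805 .0465
```

```text
[ 0.60088703 -0.17854711  0.21593965] 0.5667019788346128 [ 0.3 -0.3 -1.3] yaw 0.11188577082450844 q7 0.3432152259227287
[ -2.2   0.  169.4]
```

Emit:
send_rows([
  {"claw":-1,"slide":[-1,0,40],"delta_rot":[0,0,0]},
  {"claw":-1,"slide":[-1,0,80],"delta_rot":[0,0,0]},
  {"claw":-1,"slide":[-1,0,120],"delta_rot":[0,0,0]},
  {"claw":-1,"slide":[-1,0,150],"delta_rot":[0,0,0]},
  {"claw":-1,"slide":[-1,0,158],"delta_rot":[0,0,0]},
])

```text
time: 26.6
position: [0.5983, -0.1784, 0.0547]
tool_rot: [-2.088, -2.338, 0.004]
ft_force: [-0.3, 0.4, -0.9]
grip_width: 0.569
grip_force: 20.0
```

Emit:
send_rows([
  {"claw":-1,"slide":[0,0,0],"delta_rot":[0,0,0]},
  {"claw":-1,"slide":[0,0,0],"delta_rot":[0,0,0]},
  {"claw":-1,"slide":[0,0,0],"delta_rot":[0,0,0]},
])

```text
time: 26.9
position: [0.6029, -0.1814, 0.0611]
tool_rot: [2.093, 2.338, 0.003]
ft_force: [0.5, 0.3, -1.0]
grip_width: 0.573
grip_force: 20.0
```

```bash
python3 st.py .601 -.1805 .0463
```

```text
[ 0.60288375 -0.18144723  0.06113538] 0.5732276780542923 [ 0.5  0.3 -1. ] yaw 0.11044933358523215 q7 0.3355734275865477
[ 1.2 -1.8 14.8]
```

Emit:
send_rows([
  {"claw":-1,"slide":[0,-1,8],"delta_rot":[0,0,0]},
  {"claw":-1,"slide":[0,-1,12],"delta_rot":[0,0,0]},
  {"claw":-1,"slide":[0,-1,12],"delta_rot":[0,0,0]},
  {"claw":-1,"slide":[0,-1,12],"delta_rot":[0,0,0]},
  {"claw":-1,"slide":[0,-1,12],"delta_rot":[0,0,0]},
])

```text
time: 27.4
position: [0.6001, -0.1815, 0.0466]
tool_rot: [2.096, 2.34, -0.0]
ft_force: [-0.2, 0.3, -2.5]
grip_width: 0.57
grip_force: 20.0
```

```bash
python3 st.py .601 -.1805 .0463
```

```text
[ 0.60014956 -0.18145269  0.04659254] 0.5701029988700987 [-0.2  0.3 -2.5] yaw 0.1099479420447182 q7 0.33521504130531976
[0.9 0.9 0.3]
```

Emit:
send_rows([
  {"claw":0.3,"slide":[0,0,0],"delta_rot":[0,0,0]},
  {"claw":0.5,"slide":[0,0,0],"delta_rot":[0,0,0]},
  {"claw":0.5,"slide":[0,0,0],"delta_rot":[0,0,0]},
  {"claw":0.5,"slide":[0,0,-15],"delta_rot":[0,0,0]},
  {"claw":0.5,"slide":[0,0,-50],"delta_rot":[0,0,0]},
])

```text
time: 27.9
position: [0.5978, -0.1808, 0.0948]
tool_rot: [-2.092, -2.336, 0.004]
ft_force: [0.5, 0.2, -0.1]
grip_width: 0.745
grip_force: 0.0
```

Emit:
send_rows([
  {"claw":0.5,"slide":[0,0,-45],"delta_rot":[0,0,0]},
  {"claw":0.5,"slide":[0,0,-90],"delta_rot":[0,0,0]},
  {"claw":0.5,"slide":[0,0,-130],"delta_rot":[0,0,0]},
  {"claw":0.5,"slide":[48,-5,-130],"delta_rot":[0,0,0]},
  {"claw":0.5,"slide":[96,-10,-130],"delta_rot":[0,0,0]},
])

```text
time: 28.4
position: [0.5805, -0.0878, 0.2301]
tool_rot: [2.098, 2.332, 0.005]
ft_force: [0.8, 0.1, -0.5]
grip_width: 0.75
grip_force: 0.0
```

Emit:
send_rows([
  {"claw":0.5,"slide":[48,-5,0],"delta_rot":[0,0,0]},
  {"claw":0.5,"slide":[96,-10,0],"delta_rot":[0,0,0]},
  {"claw":0.5,"slide":[144,-15,0],"delta_rot":[0,0,0]},
  {"claw":0.5,"slide":[192,-20,0],"delta_rot":[0,0,0]},
  {"claw":0.5,"slide":[240,-26,0],"delta_rot":[0,0,0]},
])

```text
time: 28.9
position: [0.527, 0.1504, 0.2283]
tool_rot: [2.095, 2.339, 0.003]
ft_force: [0.1, 0.4, -0.2]
grip_width: 0.751
grip_force: 0.0
```

Emit:
send_rows([
  {"claw":0.5,"slide":[40,0,0],"delta_rot":[0,0,0]},
  {"claw":0.5,"slide":[60,0,0],"delta_rot":[0,0,0]},
  {"claw":0.5,"slide":[60,0,0],"delta_rot":[0,0,0]},
  {"claw":0.5,"slide":[60,0,0],"delta_rot":[0,0,0]},
])

```text
time: 29.3
position: [0.5211, 0.2078, 0.2275]
tool_rot: [2.094, 2.34, 0.0]
ft_force: [0.5, -0.7, 0.4]
grip_width: 0.747
grip_force: 0.0
```

```bash
python3 -c "
from h import *
a=snap('scene','s8')['color'];b=snap('side','d8')['color']
c=np.zeros((600,800,3),np.uint8)
c[:300,:400]=cv2.resize(a[110:230,150:310],(400,300),interpolation=2)
c[:300,400:]=cv2.resize(b[105:225,220:380],(400,300),interpolation=2)
c[300:,:400]=cv2.resize(a,(400,300));c[300:,400:]=cv2.resize(b,(400,300))
cv2.imwrite('pics/c8.png',c)"
```

```text
(no output)
```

View pics/c8.png

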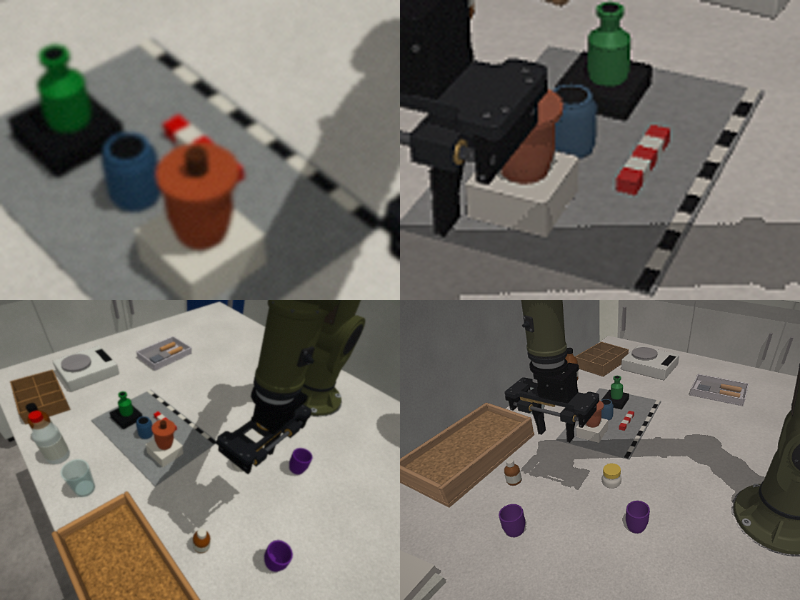

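Everything stands in place: jar mouth at scene (201.6,168.8) and side (290.8,143.8), bar centre at side (317,169), amber bottle and tub untouched. One final numeric check, then I'll hand in.

```bash
python3 -c "
from h import *
S,D=load('s8'),load('d8')
c=np.array([.5716,-.1831]);y=.112;Rm=np.array([[np.cos(y),np.sin(y)],[-np.sin(y),np.cos(y)]])
def b(p): return (Rm@(p[:2]-c)*1000).round(1),p[2].round(4)
print('jar',b(tri((S,201.6,168.8),(D,290.8,143.8))))
print('bar',b(atz(D,317.2,168.4,.019)),[b(atz(D,*p,.019)) for p in [(323.4,158),(311.2,176.5)]])
print('knob',b(tri((S,228.6,171.5-0.4),(D,270,138.5))))
print('tub',atz(D,612/800*0+ (612-400)*1.4,(468-300)*1.4,.05),'amber',tri((S,202*1.4,232*1.4),(D,(513-400)*1.4,161*1.4)))"
```

```text
jar (array([22.8, -6.9]), np.float64(0.0587))
bar (array([-54. ,   8.7]), np.float64(0.019)) [(array([-53. , -40.4]), np.float64(0.019)), (array([-52.2,  46.2]), np.float64(0.019))]
knob (array([ 26.9, 106.2]), np.float64(0.1354))
tub [0.43238354 0.087763   0.05      ] amber [0.67032231 0.21547057 0.06882128]
```

```bash
python3 -c "
from h import *
print(ctrl.close_job())"
```

```text
the job is handed in; nothing more can be done
None
```

The finds are laid out as asked and the job is handed in at about 29 s; by my last camera check everything was upright, released and within tolerance, but the hand-in call returned no verdict.

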